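# Turn the jewelled drum to the tag scanner and lock it with its pin

### The job

Turn the jewelled drum by the bar on its top until the flat tag plate on its side squarely faces the scanner block, and let go of it. Then take the slim one of the two steel pins lying on the bench and push its rod level through the eyelet of the bracket into the drum's socket, feeling for the hole, gently (under 30 N) and fully home, so that the drum is locked there. Leave the stout pin, jar, wooden disc, tweezers and hexagonal block where they are.

Things in the scene. Friction and masses are not known exactly. Their poses are not given: they have to be found in the camera images.
- station: Fixed reading station on the bench, carrying scanner block, turning drum and bracket. Origin: on the bench surface under the drum's upright axis; z up. Dark steel base plate 110 x 290 mm, 12 mm thick, from y = -198 to +92 mm. Scanner block at its -y end, bracket at its +y end; the pin goes in along -y. Bracket: see socket.
- scanner (a point): Centre of the window face of the grey scanner block (80 mm wide, 75 deep, top 97 mm above the bench), at y = -103 mm in the station frame, looking along +y at the drum. Axes as the station's.
- drum (a joint): Angle (rad) of the brass drum (80 mm diameter, 12 to 82 mm above the bench, slight friction), growing anticlockwise seen from above, range -0.8 to 7.1. At 0 and also at 2 pi (6.283) the tag plate faces the scanner squarely and the grip bar lies along the station's y.
- drum_mark (a point): Centre of the outer face of the tag plate (flat aluminium plate 30 mm wide, 46 mm high, on the drum's side), 52 mm from the drum's axis, 50 mm above the bench. In the station frame it faces (sin a, -cos a) for joint value a.
- drum_bar (a point): Centre of the top of the steel grip bar on the drum, on the drum's axis, 118 mm above the bench. The bar is 60 mm long (along this frame's y, the line from tag plate to socket), 14 mm wide, and stands 36 mm above the drum's top.
- socket (a point): Mouth of the drum's socket: slot 16 mm high, 26 wide narrowing to 16, 22 deep, in a boss across from the tag plate, 62 mm from the axis, 50 mm up. Before it (station y = 72 to 92 mm, 60 wide, top 76 mm up) stands the aluminium bracket with the 14 mm eyelet along y, 50 mm up; clamped in a slot, its eyelet is up to 5 mm off centre either way in station x: feel for it.
- pin: The slim locking pin, loose, lying on the bench: steel head block 50 (x) x 18 (y) x 36 mm high and a 12 mm rod sticking 50 mm out of its +x face, tip edge broken by 1 mm; 100 mm over all, about 130 g. Origin: centre of the head's underside. The rod's axis runs along x, 16 mm above the underside. Fully home, the head's front face rests on the bracket.
- pin_tip (a point): Centre of the end of the slim pin's rod, 75 mm along x from the pin's origin, 16 mm above its underside. Fully home it lies 42 mm from the drum's axis.
- stout_pin: A pin with the same head but a rod of 24 mm diameter, too thick for the eyelet. Leave it alone. Same frame as the slim pin.
- jar: Small white jar with a grey lid, 48 mm diameter, 55 mm high; bystander. Origin at its underside.
- wood_disc: Wooden disc, 90 mm diameter, 30 mm high; bystander. Origin at its underside.
- tweezers: Steel tweezers lying flat, 140 mm long, 8 mm high; bystander.
- hex_dapper: Heavy hexagonal steel block, 60 mm across flats, 57 mm high; bystander. Origin at its underside.

How it is judged (in metres and radians):
On the way, in this order (a step that is already met when the one before it is completed fails the run):
1. The drum is turned so that its tag plate faces the scanner within 8 degrees, and the fingers have let go of it, the drum standing still (for 0.2 s), before the pin goes in (x of drum_mark in the frame of station between -0.0072 and 0.0072 m and y of drum_mark in the frame of station below -0.03 m and velocity of joint drum between -0.1 and 0.1 rad/s and contact force between the fingers and station below 0.3 N and y of pin_tip in the frame of station above 0.085 m), for 0.2 s.
2. The slim pin's tip has passed right through the bracket's eyelet from outside, its rod within 8 degrees of level and square to the bracket, while the tag plate faces the scanner within 8 degrees (y of pin_tip in the frame of station between 0.03 and 0.068 m and x of pin_tip in the frame of station between -0.01 and 0.01 m and z of pin_tip in the frame of station between 0.043 and 0.057 m and angle between the x axis of pin and the y axis of station, either way round below 0.15 rad and x of drum_mark in the frame of station between -0.0072 and 0.0072 m and y of drum_mark in the frame of station below -0.03 m), for 0.05 s.
At the end, for the whole second after the job is handed in: The tag plate faces the scanner within 8 degrees; the slim pin is in the eyelet and in the drum's socket, fully home (its head's front face within 3 mm of the bracket), its rod within 7 degrees of the eyelet's axis; pin and drum are released and at rest (x of drum_mark in the frame of station between -0.0072 and 0.0072 m and y of drum_mark in the frame of station below -0.03 m and y of pin_tip in the frame of station between 0.037 and 0.045 m and x of pin_tip in the frame of station between -0.01 and 0.01 m and z of pin_tip in the frame of station between 0.044 and 0.056 m and angle between the x axis of pin and the y axis of station, either way round below 0.12 rad and linear speed of pin below 0.02 m/s and velocity of joint drum between -0.05 and 0.05 rad/s); the robot touches nothing.
It fails at once if The pin is pressed against the station harder than 30 N (contact force between pin and station above 30 N).
It fails at once if The stout pin is moved more than 30 mm (distance of stout_pin from where it was at the start of the episode above 0.03 m).
It fails at once if The jar, the wooden disc, the tweezers or the hexagonal block is moved more than 40 mm (distance of any of jar, wood_disc, tweezers, hex_dapper from where it was at the start of the episode above 0.04 m).
It also fails if it takes over 72 s, if anything falls off the work surface, if the arm or the gripper's body presses on something with over 40 N, if the wrist force passes 120 N, or if a joint passes its speed limit or range.

### The arm

A 7-joint arm with a two-finger parallel gripper is mounted at the origin on the work surface. World frame = base frame: x ahead of the robot, y to its left, z up, the work surface at z = 0. Lengths are in mm, angles in rad, forces in N, time in s.
With the tool pointing down it reaches from about 350 to 900 mm from the base axis. Payload 19.9 kg.
Tool frame: the origin (TCP) lies on the centre line of the jaws, within the pads' length; the fingertips stand 14 mm ahead of it and the grasp point (between the pads) lies 5 mm behind it; z points along the fingers, y is the line along which they close (so a half turn about z gives the same grasp; the last joint's range is limited). The gripper opens to 85 mm and grips with 20 to 120 N. Pads are 22 mm wide; open, the fingers measure 114 mm over their backs; the gripper's body (76 mm by 85 mm) begins 54 mm behind the grasp point. The pads swing forward as they close: fully open they stand 13 mm farther back than shut.
Start: joints at [1.206, 0.417, -0.01, 1.614, 0.005, 1.111, -0.053], TCP at [198.853, -592.503, 245.26] pointing down, gripper open.
Joint ranges: [-2.81, 2.81], [-0.39, 2.02], [-1.27, 1.25], [0.06, 2.57], [-1.19, 4.33], [0.19, 2], [-2.82, 2.82]. Speed limits (rad/s): [1.89, 1.89, 2.39, 2.39, 3.01, 3.01, 3.01].

### API

Orientations are given as a 3x3 rotation matrix whose columns are the frame's x, y, z axes.
In Python, from bench import manip gives the robot as it stands. The module is installed in compiled form; this text tells all that it offers.
- The arm moves only by the tool jog_arm, never from a script. Its argument "series" is a list of rows, each a list of 6 numbers: the shift along the world's x, y, z in mm, then the turn, a rotation vector about the world's x, y, z in rad. A call has 1 to 20 rows; each row shifts and turns the commanded pose from where the row before left it; what a row does not reach is not made up. A row lasts 1/10 s, in which the tool goes at most 50 mm and 8.59 degrees, less where a joint would pass 70% of its speed; a pose out of reach is approached as far as the arm can. A call is refused whole if a number of a shift passes 50 or a number of a turn 0.15, either way. A call with a gripper value outside its range is refused whole. "grip" is the opening, from 0 (shut) to 1 (fully open), set as the call begins (left out, the last holds). The fingers move at their own pace and stop on an object; the grip force is fixed at half the most. Time passes only in rows, so rows that do not move let the fingers close. It gives the time, the measured TCP pose, the force, the opening and the grip force at its end, in the units of the state.
- manip.read_state(): the state, without advancing time (a new reading comes with each control period).
- manip.capture(name): name is "side" or "top"; returns a dict with "color" (480x640x3 uint8, red, green, blue), "mtx" (3x3 intrinsics, pixels), "T" (4x4, takes a point from camera to world coordinates). Camera axes: x right, y down, z forward; pixel columns grow to the right and rows downward; lengths in mm; the calibration is good to about 2 mm. A picture is of the moment at which its call begins. There is no depth.
- manip.hand_in(): hands the job in; it is judged then, once.
Trained networks look in a picture, given as the dict that the camera call returned (one of the last four; its "shot" number tells which), for a name from the list of things; names that differ only in an ending like _2 or _b are one class to them, and where a whole thing is asked for, a point or a joint stands for the part that bears it (a point fixed in the world has none). Each returns a list of dicts, best first, with "confidence" (0 to 1); they miss things now and then, are a little off and sometimes report something else, mostly with a low value. They report only what shows in the picture. A call takes as long as a camera call.
- manip.trace(picture, query): "region" (480x640 bool, what is visible of it) and "box" ([left, top, right, bottom] as shares, 0 to 1, of the picture: columns of its width, rows of its height, round what is visible of it).
- manip.mark_of(picture, query): "at" ([column, row] as shares, 0 to 1, of the picture: columns of its width, rows of its height: a listed point, or the origin of a listed thing).
The state is a dict: "time_s": time; "joints": joint angles; "qvel": joint speeds; "joint_torque": joint torques, N m; "position": TCP position; "ee_rot": TCP orientation; "wrist_force": force on the tool from outside, world axes, zero at the start; "torque": the same for the moment, N m; "finger_gap": opening from 0.0 (shut) to 1.0 (fully open); "finger_force": force on a finger pad.
Only numpy, scipy, OpenCV 4.12 (cv2) and the standard library are available. Lean on these libraries where they do the work, as an engineer would, in place of code of your own. Each camera call takes 0.05 s, during which the arm holds its last target. There are 200 camera calls.

## Working session

There is one attempt and no reset: what is moved stays moved. The work goes in short steps, Python scripts to look and compute and a tool call to move; the robot and the scene stay as the last step left them, time stands still between calls to the robot, and variables do not carry over. Pictures are saved under pics/ and viewed, at most 10 in all, crops included, and the job is handed in when it is done.

Besides the shell and the picture viewer there is one more tool, called after ">>>" as name([rows], argument=value, ...), one row to a line, values as JSON. jog_arm: Moves the arm, as the interface text tells. Its arguments: {"type":"object","properties":{"series":{"type":"array","items":{"type":"array","items":{"type":"number"}}},"grip":{"type":"number"}},"required":["series"]}

```bash
mkdir -p pics; cat > h.py <<'E'
from bench import manip
import numpy as np, cv2
def snap(cam,name=None):
    p=manip.capture(cam)
    if name: cv2.imwrite('pics/'+name+'.png',p['color'][:,:,::-1])
    return p
def ray(p,uv):
    d=np.linalg.inv(p['mtx'])@np.array([uv[0],uv[1],1.]); T=p['T']
    return T[:3,3],T[:3,:3]@d
def atz(p,uv,z):
    o,d=ray(p,uv); return o+d*(z-o[2])/d[2]
def proj(p,X):
    T=p['T']; c=T[:3,:3].T@(np.array(X,float)-T[:3,3]); q=p['mtx']@c; return q[:2]/q[2]
def mk(p,q):
    return [(round(r['confidence'],2),np.array(r['at'])*[640,480]) for r in manip.mark_of(p,q)]
E
python3 - <<'E'
from h import *
np.set_printoptions(precision=1,suppress=True)
Z=dict(station=0,scanner=50,drum_mark=50,drum_bar=118,socket=50,pin=0,pin_tip=16,stout_pin=0,jar=0,wood_disc=0,tweezers=0,hex_dapper=0)
for c in ('top','side'):
    p=snap(c,c+'0'); print(c,p['T'][:3])
    for q,z in Z.items():
        print(q,[(a,b,atz(p,b,z)[:2]) for a,b in mk(p,q)[:2]])
s=manip.read_state();print(s['time_s'],s['ee_rot'],s['wrist_force'])
E
```

```text
top [[   0.1   -1.     0.2  390.5]
 [  -1.    -0.1    0.    -0.2]
 [   0.    -0.2   -1.  1018.7]]
station [(0.87, array([360.7, 279.5]), array([537. , -84.7]))]
scanner [(0.88, array([413.2, 287.5]), array([ 519.2, -192.8]))]
drum_mark [(0.76, array([352.1, 249.4]), array([594.3, -59.4]))]
drum_bar [(0.84, array([368.1, 269.3]), array([541.4, -88.9]))]
socket [(0.76, array([382.9, 295. ]), array([ 499.5, -129. ])), (0.41, array([206.3, 231.8]), array([614.9, 260. ]))]
pin [(0.54, array([207.8, 232.9]), array([624.1, 269.6]))]
pin_tip [(0.67, array([209.2, 258.6]), array([561.9, 255.9]))]
stout_pin [(0.62, array([211.1, 312.6]), array([444. , 242.9]))]
jar [(0.7, array([134. , 256.1]), array([560.5, 430.9])), (0.59, array([213.2, 313.1]), array([443.1, 238.1]))]
wood_disc [(0.32, array([419.6, 198.2]), array([ 735.8, -214.1]))]
tweezers [(0.62, array([396.2, 357.5]), array([ 371. , -168.6])), (0.37, array([515.7, 286.4]), array([ 541.7, -432. ]))]
hex_dapper [(0.89, array([418.3, 198.3]), array([ 735.4, -211.1])), (0.55, array([351.2, 248.9]), array([605.9, -60.2]))]
side [[ -0.9  -0.
[... 431 characters left out ...]
635.6, 287.1])), (0.49, array([339.5, 250.6]), array([553.5, -88.2]))]
pin_tip [(0.73, array([410.5, 245.3]), array([ 383.1, -157.1])), (0.57, array([281.4, 361.7]), array([558.8, 259. ]))]
stout_pin [(0.74, array([334.6, 374.4]), array([446.9, 238.9]))]
jar [(0.89, array([242.1, 446.9]), array([559.6, 436.4]))]
wood_disc [(0.77, array([378.4, 173.1]), array([ 548.4, -429. ])), (0.35, array([281.5, 362.5]), array([562.5, 253.8]))]
tweezers [(0.68, array([366.1, 213.7]), array([ 530. , -244.4])), (0.56, array([412. , 244.7]), array([ 381.1, -175.2]))]
hex_dapper [(0.97, array([296.6, 202.5]), array([ 732.1, -217.8]))]
1.3 [[ 0.9  0.3 -0. ]
 [ 0.3 -0.9  0. ]
 [-0.  -0.  -1. ]] [-0.3 -0.8 -0. ]
```

View pics/top0.png

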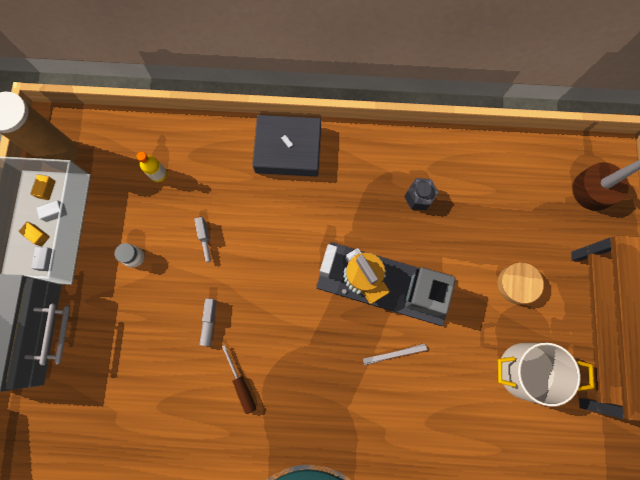

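View pics/side0.png

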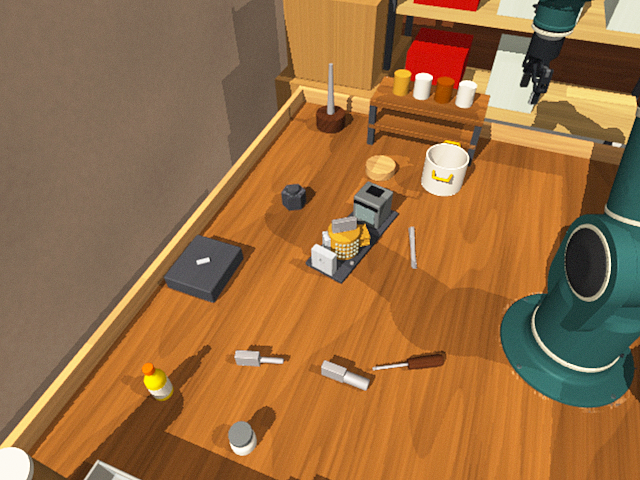

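The views show the station at top px (325–455, 245–325), its tag plate turned away from the scanner. The slim pin is at (203,240) and the stout pin at (208,322). I'll take a closer composite to get the angles.

```bash
python3 - <<'E'
from h import *
np.set_printoptions(precision=1,suppress=True)
t=snap('top'); s=snap('side')
def crop(p,x,y,w,h,W,H): return cv2.resize(p['color'][y:y+h,x:x+w,::-1],(W,H),interpolation=cv2.INTER_CUBIC)
A=np.hstack([crop(t,310,235,160,100,480,300),crop(t,170,200,80,75,320,300)])
B=np.hstack([crop(s,300,170,120,112,320,300),crop(s,220,335,120,75,480,300)])
cv2.imwrite('pics/comp.png',np.vstack([A,B]))
for p,c in ((t,'top'),(s,'side')):
    for q in ('pin','stout_pin'):
        for r in manip.trace(p,q)[:2]:
            m=r['region'].astype(np.uint8); ys,xs=np.nonzero(m)
            print(c,q,round(r['confidence'],2),m.sum(),cv2.minAreaRect(np.c_[xs,ys].astype(np.float32)))
def tri(a,b):
    (o1,d1),(o2,d2)=ray(t,a),ray(s,b)
    l=np.linalg.lstsq(np.c_[d1,-d2],o2-o1,rcond=None)[0]
    p1,p2=o1+l[0]*d1,o2+l[1]*d2; return (p1+p2)/2,np.linalg.norm(p1-p2)
for q in ('station','scanner','drum_bar','drum_mark','socket','pin','pin_tip'):
    a,b=mk(t,q),mk(s,q)
    for i in a[:2]:
        for j in b[:2]: print(q,i[0],j[0],*tri(i[1],j[1]))
E
```

```text
top pin 0.7 339 ((203.0, 239.0), (44.7144775390625, 10.59027099609375), 78.69007110595703)
top pin 0.55 522 ((208.19813537597656, 321.18841552734375), (13.294110298156738, 46.51515579223633), 4.899092197418213)
top stout_pin 0.82 528 ((207.50001525878906, 321.9999694824219), (12.134292602539062, 46.8259162902832), 5.355824947357178)
side pin 0.72 530 ((258.97967529296875, 358.78424072265625), (48.376747131347656, 15.389363288879395), 4.085616588592529)
side stout_pin 0.67 687 ((345.137939453125, 376.1551818847656), (51.25191116333008, 15.041322708129883), 21.801406860351562)
station 0.69 0.88 [540.7 -85.   -4.5] 7.821114488186076
station 0.69 0.17 [ 630.5 -162.2 -908.5] 70.38439675361981
scanner 0.72 0.57 [ 518.8 -188.5   52.2] 7.0143279481108936
scanner 0.72 0.51 [ 566.4 -226.9 -160.9] 30.44382301318537
drum_bar 0.87 0.58 [540.  -82.4 120.9] 8.230985764927164
drum_bar 0.4 0.58 [ 546.8 -191.8    8.5] 45.150274477447866
drum_mark 0.91 0.74 [591.8 -60.1  56.5] 9.261000840278399
socket 0.95 0.72 [  738.3   -40.7 -1042.2] 522.2842309336739
socket 0.95 0.65 [ 491.1 -128.9   46. ] 10.746600516339512
pin 0.7 0.58 [629.6 279.   -9.4] 11.13910465030293
pin 0.56 0.58 [ 771.2 -180.8 -750.3] 429.73547111326127
pin_tip 0.88 0.74 [554.9 259.3  18.2] 10.591001481953738
```

View pics/comp.png

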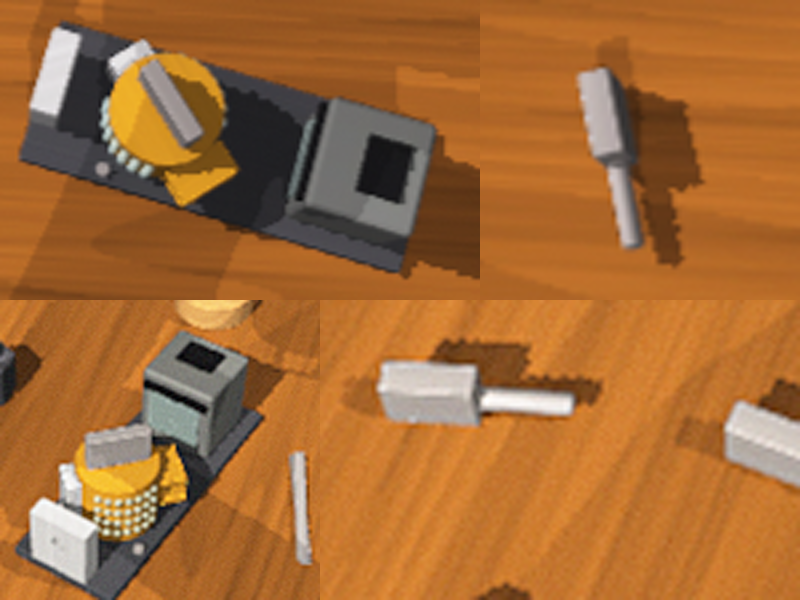

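```bash
cat > fit.py <<'E'
from h import *
from scipy.optimize import least_squares
t=snap('top'); s=snap('side')
T=lambda u,v:(310+u/3,235+v/3)
P=lambda u,v:(170+(u-480)/4,200+v/4)
S=lambda u,v:(300+u*120/320,170+(v-300)*112/300)
Q=lambda u,v:(220+(u-320)/4,335+(v-300)/4)
obs=[(t,T(62,22),(55,92,12),0),(t,T(20,160),(-55,92,12),0),(t,T(402,272),(-55,-198,12),0),
(t,T(335,97),(40,-103,97),0),(t,T(437,125),(40,-178,97),0),(t,T(300,208),(-40,-103,97),0),(t,T(405,235),(-40,-178,97),0),
(t,T(62,27),(30,92,76),1),(t,T(82,33),(30,72,76),1),(t,T(50,120),(-30,72,76),1),(t,T(30,113),(-30,92,76),1),
(s,S(17,550),(55,92,12),0),(s,S(262,415),(-55,-198,12),0),
(s,S(182,332),(40,-178,97),0),(s,S(248,360),(-40,-178,97),0),(s,S(205,392),(-40,-103,97),0),(s,S(145,378),(40,-103,97),0),
(s,S(32,500),(30,92,76),1),(s,S(97,535),(-30,92,76),1),(s,S(54,541),(0,92,50),1),
(t,T(145,65),(0,-30,118),2),(t,T(195,140),(0,30,118),2)]
R=lambda a:np.array([[np.cos(a),-np.sin(a)],[np.sin(a),np.cos(a)]])
def f(x):
    out=[]
    for p,uv,X,k in obs:
        q=np.array(X[:2],float)
        if k==1:q[0]+=x[3]
        if k==2:q=R(x[4])@q
        w=R(x[2])@q+x[:2]
        c=0 if p is t else 2
        out+=list(proj(p,[*w,X[2]])+x[5+c:7+c]-uv)
    return np.array(out+list(x[5:9]*1.0))
r=least_squares(f,[540,-85,-.23,0,2.15,0,0,0,0],loss='soft_l1')
print(np.round(r.x,3));print(np.round(r.fun[:-4].reshape(-1,2),1).tolist())
d=r.x[5:9]
po=[(t,P(578,76),(-25,-9,36)),(t,P(608,68),(-25,9,36)),(t,P(627,158),(25,9,36)),(t,P(598,165),(25,-9,36)),(t,P(622,170),(25,6,16)),(t,P(641,243),(75,6,16)),(t,P(625,247),(75,-6,16)),
(s,Q(386,364),(-25,-9,36)),(s,Q(480,368),(25,-9,36)),(s,Q(573,404),(75,0,16)),(s,Q(382,415),(-25,-9,0))]
# image right in top = -y ; pin axis points toward -x
def g(x,pp=1):
    out=[]
    for p,uv,X in po:
        q=np.array([X[0],X[1]*sg]);w=R(x[2])@q+x[:2]
        out+=list(proj(p,[*w,X[2]])+(d[:2] if p is t else d[2:])-uv)
    return np.array(out)
for sg in (1,-1):
    r=least_squares(g,[630,278,-2.84],loss='soft_l1');print(sg,r.cost,np.round(r.x,3),np.round(r.fun.reshape(-1,2),1).tolist())
E
python3 fit.py
```

```text
[ 5.41865e+02 -8.84000e+01 -2.30000e-01  5.31000e+00  2.42700e+00
 -3.01000e-01  6.40000e-02  1.12000e-01 -5.20000e-02]
[[-0.9, -0.2], [-0.8, 0.3], [-0.3, 0.8], [-1.4, -1.0], [0.4, 0.1], [0.7, -0.3], [2.0, 1.4], [-2.8, 0.2], [-0.3, 0.9], [2.4, -1.1], [-0.2, -1.5], [-0.5, -1.0], [0.6, -0.4], [-0.5, -1.4], [1.0, -0.9], [3.0, 3.5], [-1.3, -3.1], [-0.5, 4.2], [-4.0, 1.9], [1.7, 1.2], [0.9, 0.0], [1.0, 0.0]]
1 20.2940205426102 [625.3   275.398  -2.875] [[0.8, -0.4], [1.3, -0.0], [0.1, -1.1], [-0.7, -1.2], [2.2, -1.9], [1.0, 1.3], [-0.3, 1.4], [-0.9, 5.4], [-0.7, 6.5], [1.5, 0.1], [2.8, 0.7]]
-1 51.054536124990236 [625.104 280.724  -2.797] [[5.5, -2.2], [-9.9, 2.0], [-9.4, 0.6], [5.8, -3.4], [-4.6, -0.8], [-4.1, 1.9], [5.2, -0.6], [-0.6, 0.6], [-0.2, -0.0], [0.8, -0.2], [3.1, -4.0]]
```

The fit puts the station at about (542, -88) with yaw -0.23 and the drum at about 2.35 rad. The slim pin is at about (627, 277) with azimuth -2.86. I'll move above the bar while turning the wrist the long way, so it then has enough range for the drum turn.

>>> jog_arm([
  [15,23,0,0,0,0.145],
  [15,23,0,0,0,0.145],
  [15,23,0,0,0,0.145],
  [15,23,0,0,0,0.145],
  [15,23,0,0,0,0.145],
  [15,23,0,0,0,0.145],
  [15,23,0,0,0,0.145],
  [15,23,0,0,0,0.145],
  [15,23,0,0,0,0.145],
  [15,23,0,0,0,0.145],
  [15,23,0,0,0,0.145],
  [15,23,0,0,0,0.145],
  [15,23,0,0,0,0.145],
  [15,23,0,0,0,0.145],
  [15,23,0,0,0,0.145],
  [15,23,0,0,0,0.145],
  [15,23,0,0,0,0.145],
  [15,23,0,0,0,0.145],
  [15,23,0,0,0,0.145],
  [15,23,0,0,0,0.145],
], grip=1)

```text
time_s: 4.4
position: [499.4, -131.6, 245.5]
ee_rot: [[-0.996, -0.088, 0.0], [-0.088, 0.996, -0.0], [-0.0, -0.0, -1.0]]
wrist_force: [0.3, -1.2, 0.4]
finger_gap: 0.998
finger_force: 0.0
```

```bash
cat > st.py <<'E'
from h import *
s=manip.read_state(); r=np.array(s['ee_rot'])
print('t',s['time_s'],'pos',np.round(s['position'],1),'yaz',np.round(np.arctan2(r[1,1],r[0,1]),3),'z',np.round(r[:,2],3),'F',np.round(s['wrist_force'],1),'M',np.round(s['torque'],2),'gap',round(s['finger_gap'],3),'ff',s['finger_force'],'j',np.round(s['joints'],2))
E
python3 st.py
```

```text
t 4.4 pos [ 499.4 -131.6  245.5] yaz 1.659 z [ 0. -0. -1.] F [ 0.3 -1.2  0.4] M [-0.02 -0.04  0.05] gap 0.998 ff 0.0 j [ 0.83  0.3  -0.74  1.86  0.23  1.07  1.65]
```

>>> jog_arm([
  [10,11,0,0,0,0.11],
  [11,11,0,0,0,0.11],
  [11,11,0,0,0,0.11],
  [10,10,0,0,0,0.11],
  [0,0,-25,0,0,0],
  [0,0,-25,0,0,0],
  [0,0,-25,0,0,0],
  [0,0,-25,0,0,0],
  [0,0,0,0,0,0],
])

```text
time_s: 5.3
position: [539.4, -89.5, 142.8]
ee_rot: [[-0.867, -0.499, -0.004], [-0.499, 0.867, 0.001], [0.003, 0.003, -1.0]]
wrist_force: [-0.3, 0.2, 0.6]
finger_gap: 1.0
finger_force: 0.0
```

```bash
python3 st.py; python3 - <<'E'
from h import *
t=snap('top');s=snap('side')
A=cv2.resize(t['color'][215:335,290:450,::-1],(400,300));B=cv2.resize(s['color'][160:280,270:430,::-1],(400,300))
cv2.imwrite('pics/c2.png',np.hstack([A,B]))
print(mk(s,'drum_bar'),mk(s,'drum_mark'),proj(s,[542,-88,118]))
E
```

```text
t 5.3 pos [539.4 -89.5 142.8] yaz 2.093 z [-0.004  0.001 -1.   ] F [-0.3  0.2  0.6] M [0.04 0.07 0.04] gap 1.0 ff 0.0 j [ 0.7   0.51 -0.76  1.88  0.44  0.93  1.83]
[(0.84, array([344.128, 220.512]))] [(0.96, array([322.88 , 241.392]))] [344.79446093 219.83545822]
```

View pics/c2.png

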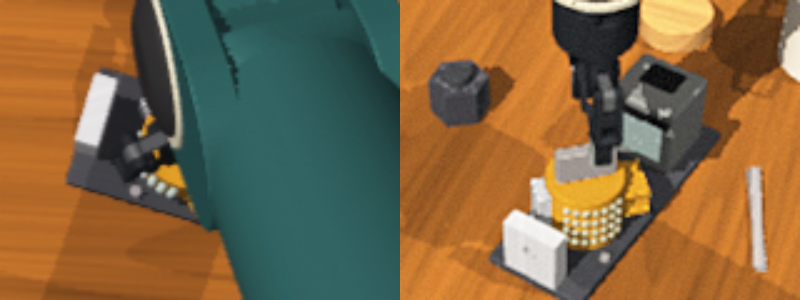

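The crop shows the open fingers straddling the bar (side px about 344,220). I'll go down and close.

>>> jog_arm([
  [2,1,-20,0,0,0],
  [0,0,-18,0,0,0],
  [0,0,0,0,0,0],
])

```text
time_s: 5.8
position: [542.4, -88.6, 106.7]
ee_rot: [[-0.867, -0.499, -0.001], [-0.499, 0.867, 0.0], [0.001, 0.001, -1.0]]
wrist_force: [-0.8, 0.3, 0.2]
finger_gap: 0.999
finger_force: 0.0
```

>>> jog_arm([
  [0,0,0,0,0,0],
  [0,0,0,0,0,0],
  [0,0,0,0,0,0],
  [0,0,0,0,0,0],
  [0,0,0,0,0,0],
  [0,0,0,0,0,0],
  [0,0,0,0,0,0],
  [0,0,0,0,0,0],
], grip=0)

```text
time_s: 6.6
position: [543.0, -88.7, 107.8]
ee_rot: [[-0.867, -0.499, 0.0], [-0.499, 0.867, -0.001], [-0.0, -0.001, -1.0]]
wrist_force: [-3.4, -1.1, 8.6]
finger_gap: 0.149
finger_force: 59.5
```

```bash
python3 st.py
```

```text
t 6.6 pos [543.  -88.7 107.8] yaz 2.093 z [ 0.    -0.001 -1.   ] F [-3.4 -1.1  8.6] M [-0.26  0.52  0.09] gap 0.149 ff 59.52996253967285 j [ 0.67  0.57 -0.72  1.89  0.49  0.86  1.79]
```

Gripped, with a gap of about 13 mm. Now I'll turn the drum by -2.32 rad in total.

>>> jog_arm([
  [0,0,0,0,0,-0.06],
  [0,0,0,0,0,-0.11],
  [0,0,0,0,0,-0.11],
  [0,0,0,0,0,-0.11],
  [0,0,0,0,0,-0.11],
  [0,0,0,0,0,-0.11],
  [0,0,0,0,0,-0.11],
  [0,0,0,0,0,-0.11],
  [0,0,0,0,0,-0.11],
  [0,0,0,0,0,-0.11],
  [0,0,0,0,0,-0.05],
])

```text
time_s: 7.7
position: [543.0, -86.7, 107.8]
ee_rot: [[-0.836, 0.548, 0.0], [0.548, 0.836, 0.001], [0.0, 0.001, -1.0]]
wrist_force: [-2.1, 10.7, 7.6]
finger_gap: 0.151
finger_force: 59.6
```

```bash
python3 st.py
```

```text
t 7.7 pos [543.  -86.7 107.8] yaz 0.99 z [ 0.     0.001 -1.   ] F [-2.1 10.7  7.6] M [1.91 0.62 0.03] gap 0.151 ff 59.565632343292236 j [ 0.48  0.5  -0.47  1.9   0.3   0.81  0.84]
```

>>> jog_arm([
  [0,1,0,0,0,-0.07],
  [0,1,0,0,0,-0.11],
  [0,0,0,0,0,-0.11],
  [0,0,0,0,0,-0.11],
  [0,0,0,0,0,-0.11],
  [0,0,0,0,0,-0.11],
  [0,0,0,0,0,-0.11],
  [0,0,0,0,0,-0.11],
  [0,0,0,0,0,-0.11],
  [0,0,0,0,0,-0.11],
  [0,0,0,0,0,-0.1],
  [0,0,0,0,0,-0.06],
  [0,0,0,0,0,0],
])

```text
time_s: 9.0
position: [544.9, -85.8, 107.8]
ee_rot: [[0.226, 0.974, 0.004], [0.974, -0.226, 0.0], [0.001, 0.004, -1.0]]
wrist_force: [14.9, 2.2, -8.5]
finger_gap: 0.151
finger_force: 58.3
```

```bash
python3 st.py
```

```text
t 9.0 pos [544.9 -85.8 107.8] yaz -0.228 z [ 0.004  0.    -1.   ] F [14.9  2.2 -8.5] M [ 0.42 -2.88 -0.01] gap 0.151 ff 58.268203139305115 j [ 0.25  0.47 -0.19  1.91  0.12  0.77 -0.23]
```

Now I'll release, lift, and look at the drum.

>>> jog_arm([
  [0,0,0,0,0,0],
  [0,0,0,0,0,0],
  [0,0,0,0,0,0],
  [0,0,0,0,0,0],
  [0,0,0,0,0,0],
  [0,0,0,0,0,0],
  [0,0,10,0,0,0],
  [0,0,30,0,0,0],
  [0,0,40,0,0,0],
  [0,0,40,0,0,0],
  [0,0,0,0,0,0],
], grip=1)

```text
time_s: 10.1
position: [545.0, -86.7, 233.2]
ee_rot: [[0.225, 0.974, 0.008], [0.974, -0.225, -0.001], [0.001, 0.008, -1.0]]
wrist_force: [0.2, -0.0, -1.0]
finger_gap: 1.002
finger_force: 0.0
```

>>> jog_arm([
  [0,35,0,0,0,-0.1],
  [0,35,0,0,0,-0.1],
  [5,35,0,0,0,-0.1],
  [10,35,0,0,0,-0.1],
  [10,35,0,0,0,-0.1],
  [10,35,0,0,0,-0.1],
  [10,35,0,0,0,-0.1],
  [10,35,0,0,0,-0.1],
  [10,35,0,0,0,-0.1],
  [10,35,0,0,0,-0.1],
  [7,14,0,0,0,-0.06],
  [0,0,0,0,0,0],
])

```text
time_s: 11.3
position: [624.5, 280.3, 227.2]
ee_rot: [[0.96, 0.281, -0.001], [0.281, -0.96, 0.001], [-0.0, -0.001, -1.0]]
wrist_force: [0.0, 0.3, -0.2]
finger_gap: 1.0
finger_force: 0.0
```

```bash
python3 st.py; python3 - <<'E'
from h import *
t=snap('top');s=snap('side')
A=cv2.resize(t['color'][235:325,310:430,::-1],(400,300),interpolation=cv2.INTER_CUBIC);B=cv2.resize(s['color'][195:285,290:410,::-1],(400,300),interpolation=cv2.INTER_CUBIC)
C=cv2.resize(t['color'][180:300,140:300,::-1],(400,300));D=cv2.resize(s['color'][300:420,200:360,::-1],(400,300))
cv2.imwrite('pics/c3.png',np.vstack([np.hstack([A,B]),np.hstack([C,D])]))
for q,z in (('drum_bar',118),('drum_mark',50),('socket',50)):
  for n,p in (('t',t),('s',s)): print(q,n,[(a,np.round(b,1),np.round(atz(p,b,z)[:2],1)) for a,b in mk(p,q)])
E
```

```text
t 11.3 pos [624.5 280.3 227.2] yaz -1.286 z [-0.001  0.001 -1.   ] F [ 0.   0.3 -0.2] M [-0.05 -0.02  0.02] gap 1.0 ff 0.0 j [-0.38  0.54 -0.13  1.46  0.07  1.14 -1.81]
drum_bar t [(0.81, array([369.2, 269.2]), array([541.8, -91.1]))]
drum_bar s [(0.57, array([346.8, 221.1]), array([536.1, -85.7]))]
drum_mark t [(0.81, array([387.6, 275.7]), array([ 541.3, -137.7])), (0.66, array([207.7, 231. ]), array([616.8, 257.1]))]
drum_mark s [(0.86, array([352.2, 223.3]), array([ 540.6, -147.4])), (0.24, array([280.7, 361.4]), array([550.5, 273.6]))]
socket t [(0.93, array([336.9, 261.1]), array([566.7, -27.8]))]
socket s [(0.65, array([330.9, 255.4]), array([554.1, -25.1]))]
```

View pics/c3.png

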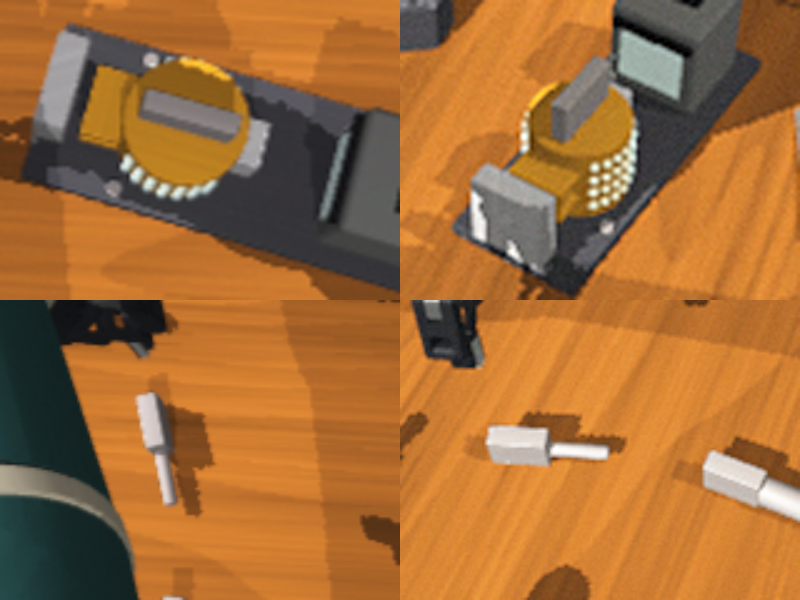

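The drum now stands with its tag plate toward the scanner and its socket toward the bracket. The slim pin is untouched. I'll correct the pin fit, since the side-view top edge I picked is the far one.

```bash
sed -i "s/(s,Q(386,364),(-25,-9,36)),(s,Q(480,368),(25,-9,36))/(s,Q(386,364),(-25,9,36)),(s,Q(478,366),(25,9,36))/; s/for sg in (1,-1)/for sg in (1,)/" fit.py
cat >> fit.py <<'E'
# bar angle / bracket offset from present view
u=lambda x,y:np.array([310+x*.3,235+y*.3])
for nm,z,a,b in (('bar',118,(150,90),(240,118)),('bar',118,(143,105),(235,138)),('plate+x',12,(90,33),(220,64)),('plate-x',12,(30,182),(395,290)),('bracket+y',76,(35,140),(68,25)),('bracket-y',76,(55,145),(90,33))):
    A=atz(t,u(*a),z);B=atz(t,u(*b),z);v=B-A;print(nm,np.round(A[:2]),np.round(B[:2]),round(np.linalg.norm(v),1),round(np.degrees(np.arctan2(v[1],v[0])),1))
E
python3 fit.py | tail -7
```

```text
1 9.874782593824596 [625.957 277.822  -2.85 ] [[-0.5, -0.6], [-0.0, -0.4], [-0.7, -1.6], [-1.5, -1.6], [1.4, -2.3], [0.8, 0.7], [-0.5, 0.9], [0.1, -1.3], [0.7, -0.3], [0.8, 0.2], [2.0, 1.8]]
bar [555. -62.] [ 541. -117.] 56.2 -104.3
bar [545. -58.] [ 529. -114.] 58.1 -106.7
plate+x [611. -27.] [ 594. -116.] 90.0 -100.4
plate-x [507.   7.] [ 451. -235.] 248.9 -103.2
bracket+y [526.   5.] [601. -11.] 76.5 -12.6
bracket-y [524.  -7.] [597. -26.] 74.9 -14.0
```

>>> jog_arm([
  [5,0,-30,0,0,0],
  [4,0,-30,0,0,0],
  [0,0,-30,0,0,0],
  [0,0,-30,0,0,0],
  [0,0,-25,0,0,0],
  [0,0,-25,0,0,0],
  [0,0,-18,0,0,0],
  [0,0,-14,0,0,0],
  [0,0,-4,0,0,0],
  [0,0,0,0,0,0],
])

```text
time_s: 12.8
position: [633.9, 277.5, 21.3]
ee_rot: [[0.96, 0.28, -0.0], [0.28, -0.96, 0.0], [-0.0, -0.0, -1.0]]
wrist_force: [0.3, -0.9, 0.6]
finger_gap: 0.999
finger_force: 0.0
```

```bash
python3 st.py
```

```text
t 12.8 pos [633.9 277.5  21.3] yaz -1.287 z [-0.  0. -1.] F [ 0.3 -0.9  0.6] M [ 0.03 -0.02 -0.  ] gap 0.999 ff 0.0 j [-0.38  0.79 -0.11  1.55  0.11  0.8  -1.82]
```

>>> jog_arm([
  [0,3,0,0,0,0],
  [0,0,0,0,0,0],
  [0,0,0,0,0,0],
  [0,0,0,0,0,0],
  [0,0,0,0,0,0],
  [0,0,0,0,0,0],
  [0,0,0,0,0,0],
  [0,0,0,0,0,0],
  [0,0,0,0,0,0],
], grip=0)

```text
time_s: 13.7
position: [634.1, 280.5, 21.7]
ee_rot: [[0.96, 0.28, 0.001], [0.28, -0.96, 0.0], [0.001, -0.0, -1.0]]
wrist_force: [-0.2, -0.3, 6.0]
finger_gap: 0.205
finger_force: 59.1
```

```bash
python3 st.py
```

```text
t 13.7 pos [634.1 280.5  21.7] yaz -1.287 z [ 0.001  0.    -1.   ] F [-0.2 -0.3  6. ] M [-0.15  0.21 -0.02] gap 0.205 ff 59.10499691963196 j [-0.39  0.79 -0.11  1.55  0.11  0.81 -1.83]
```

Pin gripped. I'll lift it, turn it +1.057 rad, and go to the pre-insert spot at z≈100.

>>> jog_arm([
  [0,0,20,0,0,0],
  [0,0,30,0,0,0],
  [0,0,30,0,0,0],
  [-4,-15,0,0,0,0.088],
  [-4,-15,0,0,0,0.088],
  [-4,-15,0,0,0,0.088],
  [-4,-15,0,0,0,0.088],
  [-4,-15,0,0,0,0.088],
  [-4,-15,0,0,0,0.088],
  [-4,-15,0,0,0,0.088],
  [-4,-15,0,0,0,0.088],
  [-4,-15,0,0,0,0.088],
  [-4,-15,0,0,0,0.088],
  [-4,-15,0,0,0,0.088],
  [-3,-15,0,0,0,0.088],
  [0,0,0,0,0,0],
])

```text
time_s: 15.3
position: [586.6, 98.0, 101.0]
ee_rot: [[0.229, 0.973, -0.001], [0.973, -0.229, -0.001], [-0.001, -0.0, -1.0]]
wrist_force: [0.4, 0.3, -1.6]
finger_gap: 0.201
finger_force: 58.5
```

```bash
python3 st.py; python3 - <<'E'
from h import *
t=snap('top');s=snap('side')
A=cv2.resize(t['color'][230:320,270:390,::-1],(400,300),interpolation=cv2.INTER_CUBIC);B=cv2.resize(s['color'][225:315,270:390,::-1],(400,300),interpolation=cv2.INTER_CUBIC)
cv2.imwrite('pics/c4.png',np.hstack([A,B]))
for n,p in (('t',t),('s',s)): print(n,[(a,np.round(b,1),np.round(atz(p,b,96)[:2],1)) for a,b in mk(p,'pin_tip')],[(a,np.round(b,1),np.round(atz(p,b,50)[:2],1)) for a,b in mk(p,'socket')])
E
```

```text
t 15.3 pos [586.6  98.  101. ] yaz -0.231 z [-0.001 -0.001 -1.   ] F [ 0.4  0.3 -1.6] M [ 0.02 -0.02 -0.01] gap 0.201 ff 58.535969853401184 j [ 0.06  0.56 -0.37  1.79  0.26  0.84 -0.66]
t [] [(0.87, array([339.4, 262.7]), array([563.5, -33.3]))]
s [(0.73, array([318.3, 257.9]), array([564.9,  28.8])), (0.22, array([365.4, 215.2]), array([ 506. , -142.5]))] [(0.66, array([333.8, 254.3]), array([548.6, -30.9]))]
```

View pics/c4.png

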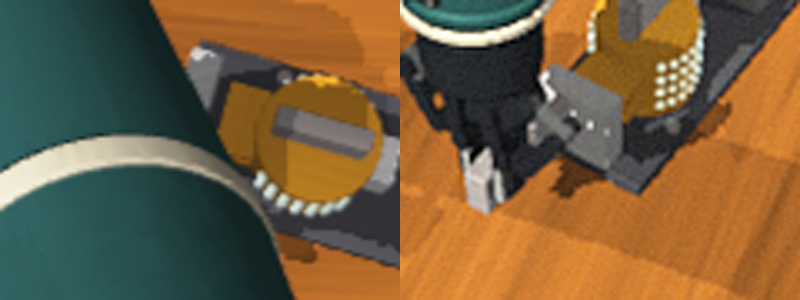

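The pin is aligned above the pre-insert spot; side px (318,258) is the tip, and the eyelet itself is hidden in shadow. I'll lower it to rod height and feel for the eyelet.

>>> jog_arm([
  [2,0,-15,0,0,0],
  [2,0,-15,0,0,0],
  [0.5,-1,-12,0,0,0],
  [0,0,-3,0,0,0],
  [0,0,0,0,0,0],
])

```text
time_s: 16.1
position: [590.9, 99.5, 55.3]
ee_rot: [[0.229, 0.973, -0.002], [0.973, -0.229, -0.0], [-0.0, -0.002, -1.0]]
wrist_force: [0.1, -0.2, -1.0]
finger_gap: 0.196
finger_force: 58.6
```

```bash
cat >> st.py <<'E'
d=np.array(s['position'][:2])-[545,-86.7]; ux=np.array([.974,-.228]);uy=np.array([.228,.974]);F=np.array(s['wrist_force'])
print('x_st %.1f y_st %.1f tip %.1f rodz %.1f  Fx %.1f Fy %.1f'%(d@ux,d@uy,d@uy-81,s['position'][2]-5.7,F[:2]@ux,F[:2]@uy))
E
python3 st.py
```

```text
t 16.1 pos [590.9  99.5  55.3] yaz -0.231 z [-0.002 -0.    -1.   ] F [ 0.1 -0.2 -1. ] M [ 0.01  0.02 -0.  ] gap 0.196 ff 58.58081638813019 j [ 0.04  0.64 -0.34  1.8   0.29  0.76 -0.69]
x_st 2.3 y_st 191.8 tip 110.8 rodz 49.6  Fx 0.1 Fy -0.2
```

>>> jog_arm([
  [-0.4,-2,0.4,0,0,0],
  [-0.4,-2,0,0,0,0],
  [-0.4,-2,0,0,0,0],
  [-0.4,-2,0,0,0,0],
  [-0.4,-2,0,0,0,0],
  [-0.4,-2,0,0,0,0],
  [0,0,0,0,0,0],
])

```text
time_s: 16.8
position: [588.9, 87.1, 56.7]
ee_rot: [[0.229, 0.973, -0.0], [0.973, -0.229, -0.0], [-0.0, -0.0, -1.0]]
wrist_force: [-0.2, -1.2, -0.9]
finger_gap: 0.202
finger_force: 58.6
```

>>> jog_arm([
  [-0.2,-1,0,0,0,0],
  [-0.2,-1,0,0,0,0],
  [0,0,0,0,0,0],
])

```text
time_s: 17.1
position: [588.6, 85.4, 56.7]
ee_rot: [[0.229, 0.973, -0.0], [0.973, -0.229, -0.0], [-0.0, -0.0, -1.0]]
wrist_force: [0.4, -0.1, -0.9]
finger_gap: 0.2
finger_force: 58.6
```

```bash
python3 st.py
```

```text
t 17.1 pos [588.6  85.4  56.7] yaz -0.231 z [-0. -0. -1.] F [ 0.4 -0.1 -0.9] M [-0.   -0.04  0.02] gap 0.2 ff 58.58060002326965 j [ 0.07  0.63 -0.35  1.81  0.29  0.76 -0.66]
x_st 3.2 y_st 177.5 tip 96.5 rodz 51.0  Fx 0.4 Fy -0.0
```

>>> jog_arm([
  [-0.2,-1,-0.8,0,0,0],
  [-0.2,-1,0,0,0,0],
  [-0.2,-1,0,0,0,0],
  [0,0,0,0,0,0],
])

```text
time_s: 17.5
position: [587.9, 82.3, 55.8]
ee_rot: [[0.229, 0.973, -0.0], [0.973, -0.229, -0.0], [-0.0, -0.0, -1.0]]
wrist_force: [0.2, -0.3, -1.7]
finger_gap: 0.203
finger_force: 58.6
```

>>> jog_arm([
  [-0.2,-1,0,0,0,0],
  [-0.2,-1,0,0,0,0],
  [0,0,0,0,0,0],
])

```text
time_s: 17.8
position: [587.5, 80.3, 55.9]
ee_rot: [[0.229, 0.973, -0.0], [0.973, -0.229, -0.0], [-0.0, -0.0, -1.0]]
wrist_force: [-0.0, -0.1, -1.6]
finger_gap: 0.198
finger_force: 58.6
```

```bash
python3 st.py
```

```text
t 17.8 pos [587.5  80.3  55.9] yaz -0.231 z [-0. -0. -1.] F [-0.  -0.1 -1.6] M [-0.04 -0.05  0.03] gap 0.198 ff 58.58054280281067 j [ 0.08  0.63 -0.34  1.81  0.29  0.75 -0.66]
x_st 3.4 y_st 172.4 tip 91.4 rodz 50.2  Fx 0.0 Fy -0.1
```

Still no contact, so I'll continue in small steps.

>>> jog_arm([
  [-0.2,-1,0,0,0,0],
  [-0.2,-1,0,0,0,0],
  [0,0,0,0,0,0],
])

```text
time_s: 18.1
position: [587.1, 78.3, 55.9]
ee_rot: [[0.229, 0.973, -0.0], [0.973, -0.229, -0.0], [-0.0, -0.0, -1.0]]
wrist_force: [-0.1, 0.7, -1.9]
finger_gap: 0.199
finger_force: 58.6
```

>>> jog_arm([
  [-0.2,-1,0,0,0,0],
  [-0.2,-1,0,0,0,0],
  [0,0,0,0,0,0],
])

```text
time_s: 18.4
position: [586.7, 76.3, 55.9]
ee_rot: [[0.229, 0.973, -0.0], [0.973, -0.229, -0.0], [-0.0, -0.0, -1.0]]
wrist_force: [-0.3, -0.2, -0.7]
finger_gap: 0.199
finger_force: 58.6
```

>>> jog_arm([
  [-0.2,-1,0,0,0,0],
  [0,0,0,0,0,0],
])

```text
time_s: 18.6
position: [586.6, 75.3, 55.8]
ee_rot: [[0.229, 0.973, -0.0], [0.973, -0.229, -0.0], [-0.0, -0.0, -1.0]]
wrist_force: [0.1, -0.7, -1.3]
finger_gap: 0.199
finger_force: 58.6
```

```bash
python3 st.py
```

```text
t 18.6 pos [586.6  75.3  55.8] yaz -0.231 z [-0. -0. -1.] F [ 0.1 -0.7 -1.3] M [-0.01  0.02  0.03] gap 0.199 ff 58.58080208301544 j [ 0.08  0.62 -0.34  1.82  0.29  0.75 -0.65]
x_st 3.5 y_st 167.3 tip 86.3 rodz 50.1  Fx 0.3 Fy -0.7
```

>>> jog_arm([
  [-0.2,-1,0,0,0,0],
  [-0.3,-1,0,0,0,0],
  [0,0,0,0,0,0],
])

```text
time_s: 18.9
position: [586.0, 73.3, 55.8]
ee_rot: [[0.229, 0.973, -0.0], [0.973, -0.229, -0.0], [-0.0, -0.0, -1.0]]
wrist_force: [0.3, 0.6, -1.0]
finger_gap: 0.202
finger_force: 58.6
```

>>> jog_arm([
  [-0.2,-1,0,0,0,0],
  [-0.3,-1,0,0,0,0],
  [0,0,0,0,0,0],
])

```text
time_s: 19.2
position: [585.5, 71.3, 55.8]
ee_rot: [[0.229, 0.973, -0.0], [0.973, -0.229, -0.0], [-0.0, -0.0, -1.0]]
wrist_force: [-0.1, 0.6, -1.6]
finger_gap: 0.198
finger_force: 58.6
```

```bash
python3 st.py; python3 - <<'E'
from h import *
s=snap('side','c5f')
cv2.imwrite('pics/c5.png',cv2.resize(s['color'][215:305,290:390,::-1],(666,600),interpolation=cv2.INTER_CUBIC))
E
```

```text
t 19.2 pos [585.5  71.3  55.8] yaz -0.231 z [-0. -0. -1.] F [-0.1  0.6 -1.6] M [ 0.03 -0.01  0.02] gap 0.198 ff 58.580496311187744 j [ 0.09  0.62 -0.34  1.82  0.29  0.75 -0.64]
x_st 3.4 y_st 163.1 tip 82.1 rodz 50.1  Fx -0.2 Fy 0.6
```

View pics/c5.png

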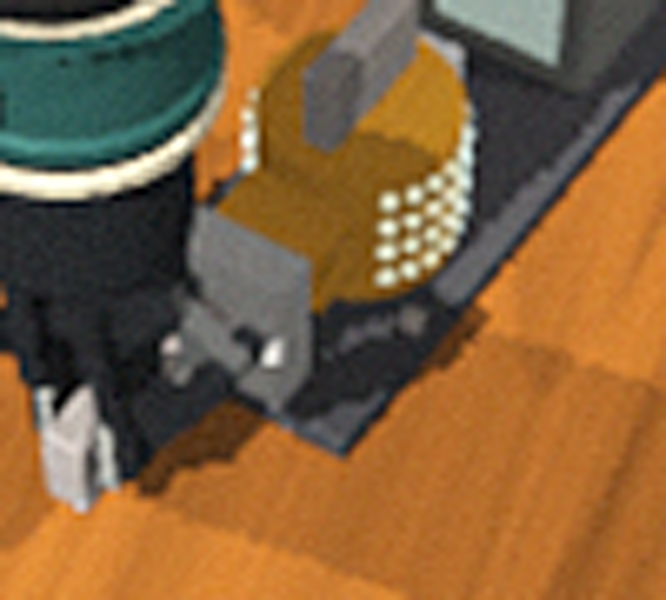

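```bash
python3 - <<'E'
from h import *
s=snap('side'); o=np.array([543.5,-87.6]); ux=np.array([.974,-.228]);uy=np.array([.228,.974])
def W(x,y,z): 
    u=proj(s,[*(o+x*ux+y*uy),z]); return np.round((u-[290,215])*6.667).astype(int).tolist()
for n,a in dict(eye0=(0,92,50),eyep5=(5,92,50),eyem5=(-5,92,50),tl=(30,92,76),tr=(-30,92,76),br=(-30,92,12),platecorner=(-55,92,12),tip82=(3.4,82,50),rod92=(3.4,92,50),rod132=(3.4,132,50),tip95=(3.4,95,50),headback=(3.4,182,50),headtopback=(3.4,182,70)).items(): print(n,W(*a))
print([(a,(b-[290,215])*6.667) for a,b in mk(s,'pin_tip')+mk(s,'pin')])
E
```

```text
eye0 [219, 315]
eyep5 [208, 309]
eyem5 [231, 321]
tl [149, 233]
tr [289, 305]
br [288, 416]
platecorner [345, 447]
tip82 [227, 293]
rod92 [212, 311]
rod132 [148, 384]
tip95 [207, 316]
headback [64, 478]
headtopback [61, 443]
[(0.52, array([220.064336, 302.041768])), (0.61, array([ 81.817424, 467.49004 ]))]
```

The projection agrees with the picture: the plate corner is at (345,447) and the head back near (66,460). That puts the tip about 10 mm inside the eyelet with no force. I'll continue gently.

>>> jog_arm([
  [-0.2,-1,0,0,0,0],
  [-0.2,-1,0,0,0,0],
  [-0.3,-1,0,0,0,0],
  [0,0,0,0,0,0],
])

```text
time_s: 19.8
position: [584.8, 68.2, 55.9]
ee_rot: [[0.229, 0.973, -0.0], [0.973, -0.229, -0.0], [-0.0, -0.0, -1.0]]
wrist_force: [0.2, 0.5, -0.6]
finger_gap: 0.198
finger_force: 58.6
```

```bash
python3 st.py
```

```text
t 19.8 pos [584.8  68.2  55.9] yaz -0.231 z [-0. -0. -1.] F [ 0.2  0.5 -0.6] M [-0.02  0.02 -0.01] gap 0.198 ff 58.580557107925415 j [ 0.1   0.62 -0.34  1.83  0.29  0.75 -0.64]
x_st 3.4 y_st 160.0 tip 79.0 rodz 50.2  Fx 0.1 Fy 0.6
```

>>> jog_arm([
  [-0.2,-1,0,0,0,0],
  [-0.2,-1,0,0,0,0],
  [-0.3,-1,0,0,0,0],
  [0,0,0,0,0,0],
])

```text
time_s: 20.2
position: [584.1, 65.3, 55.8]
ee_rot: [[0.229, 0.973, -0.0], [0.973, -0.229, -0.0], [-0.0, -0.0, -1.0]]
wrist_force: [0.4, 0.4, -0.3]
finger_gap: 0.203
finger_force: 58.6
```

```bash
python3 st.py
```

```text
t 20.2 pos [584.1  65.3  55.8] yaz -0.231 z [-0. -0. -1.] F [ 0.4  0.4 -0.3] M [ 0.02  0.03 -0.  ] gap 0.203 ff 58.58049273490906 j [ 0.1   0.62 -0.34  1.83  0.29  0.75 -0.63]
x_st 3.5 y_st 156.9 tip 75.9 rodz 50.1  Fx 0.3 Fy 0.5
```

>>> jog_arm([
  [-0.2,-1,0,0,0,0],
  [-0.2,-1,0,0,0,0],
  [-0.3,-1,0,0,0,0],
  [0,0,0,0,0,0],
])

```text
time_s: 20.6
position: [583.4, 62.3, 55.8]
ee_rot: [[0.229, 0.973, -0.0], [0.973, -0.229, -0.0], [-0.0, -0.0, -1.0]]
wrist_force: [0.6, 0.7, -0.9]
finger_gap: 0.204
finger_force: 58.6
```

```bash
python3 st.py
```

```text
t 20.6 pos [583.4  62.3  55.8] yaz -0.231 z [-0. -0. -1.] F [ 0.6  0.7 -0.9] M [-0.01  0.    0.01] gap 0.204 ff 58.58042657375336 j [ 0.11  0.62 -0.34  1.83  0.29  0.74 -0.63]
x_st 3.4 y_st 153.9 tip 72.9 rodz 50.1  Fx 0.4 Fy 0.8
```

>>> jog_arm([
  [-0.2,-1,0,0,0,0],
  [-0.2,-1,0,0,0,0],
  [-0.3,-1,0,0,0,0],
  [-0.2,-1,0,0,0,0],
  [0,0,0,0,0,0],
])

```text
time_s: 21.1
position: [582.5, 58.3, 55.8]
ee_rot: [[0.229, 0.973, -0.0], [0.973, -0.229, -0.0], [-0.0, -0.0, -1.0]]
wrist_force: [-0.5, -0.6, -1.1]
finger_gap: 0.201
finger_force: 58.6
```

```bash
python3 st.py|tail -1
```

```text
x_st 3.5 y_st 149.8 tip 68.8 rodz 50.1  Fx -0.3 Fy -0.7
```

>>> jog_arm([
  [-0.2,-1,0,0,0,0],
  [-0.2,-1,0,0,0,0],
  [-0.3,-1,0,0,0,0],
  [-0.2,-1,0,0,0,0],
  [0,0,0,0,0,0],
])

```text
time_s: 21.6
position: [581.6, 54.3, 55.8]
ee_rot: [[0.229, 0.973, -0.0], [0.973, -0.229, -0.0], [-0.0, -0.0, -1.0]]
wrist_force: [-0.2, 0.3, -0.6]
finger_gap: 0.2
finger_force: 58.6
```

```bash
python3 st.py|tail -1
```

```text
x_st 3.5 y_st 145.7 tip 64.7 rodz 50.1  Fx -0.3 Fy 0.2
```

>>> jog_arm([
  [-0.2,-1,0,0,0,0],
  [-0.2,-1,0,0,0,0],
  [-0.3,-1,0,0,0,0],
  [0,0,0,0,0,0],
])

```text
time_s: 22.0
position: [580.9, 51.3, 55.9]
ee_rot: [[0.229, 0.973, -0.0], [0.973, -0.229, -0.0], [-0.0, -0.0, -1.0]]
wrist_force: [-0.2, -1.1, -2.3]
finger_gap: 0.196
finger_force: 58.6
```

```bash
python3 st.py|tail -1
```

```text
x_st 3.5 y_st 142.6 tip 61.6 rodz 50.2  Fx 0.1 Fy -1.2
```

>>> jog_arm([
  [-0.2,-1,0,0,0,0],
  [-0.2,-1,0,0,0,0],
  [-0.3,-1,0,0,0,0],
  [0,0,0,0,0,0],
])

```text
time_s: 22.4
position: [580.2, 48.3, 55.9]
ee_rot: [[0.229, 0.973, -0.0], [0.973, -0.229, -0.0], [-0.0, -0.0, -1.0]]
wrist_force: [-0.5, -0.3, -1.1]
finger_gap: 0.203
finger_force: 58.6
```

```bash
python3 st.py|tail -1; python3 - <<'E'
from h import *
s=snap('side')
cv2.imwrite('pics/c6.png',cv2.resize(s['color'][205:305,280:390,::-1],(660,600),interpolation=cv2.INTER_CUBIC))
E
```

```text
x_st 3.5 y_st 139.5 tip 58.5 rodz 50.2  Fx -0.4 Fy -0.4
```

View pics/c6.png

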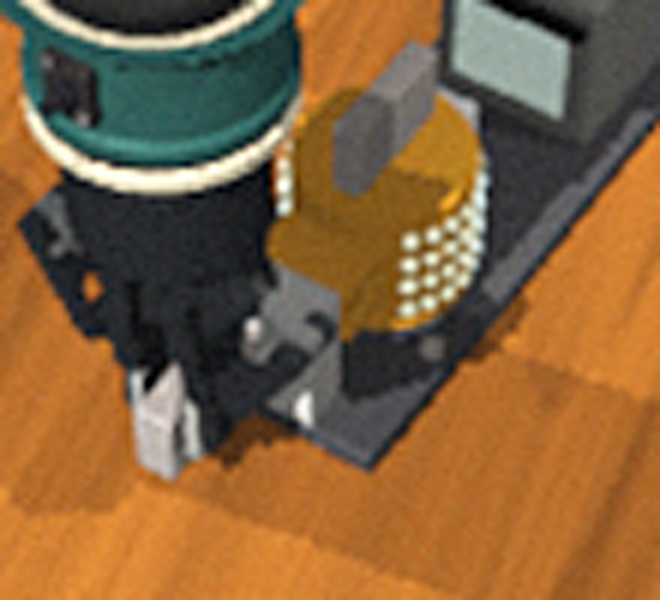

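The head is close to the bracket and the drum is still aligned, with no force, so the rod is through the eyelet. I'll continue.

>>> jog_arm([
  [-0.2,-1,0,0,0,0],
  [-0.2,-1,0,0,0,0],
  [-0.3,-1,0,0,0,0],
  [0,0,0,0,0,0],
])

```text
time_s: 22.85
position: [579.5, 45.3, 55.9]
ee_rot: [[0.229, 0.973, -0.0], [0.973, -0.229, -0.0], [-0.0, -0.0, -1.0]]
wrist_force: [-0.0, -0.1, -1.0]
finger_gap: 0.205
finger_force: 58.6
```

```bash
python3 st.py|tail -1
```

```text
x_st 3.5 y_st 136.4 tip 55.4 rodz 50.2  Fx 0.0 Fy -0.1
```

>>> jog_arm([
  [-0.2,-1,0,0,0,0],
  [-0.2,-1,0,0,0,0],
  [-0.3,-1,0,0,0,0],
  [0,0,0,0,0,0],
])

```text
time_s: 23.25
position: [578.8, 42.3, 55.8]
ee_rot: [[0.229, 0.973, -0.0], [0.973, -0.229, -0.0], [-0.0, -0.0, -1.0]]
wrist_force: [-0.0, -0.4, -1.0]
finger_gap: 0.196
finger_force: 58.6
```

```bash
python3 st.py|tail -1
```

```text
x_st 3.5 y_st 133.4 tip 52.4 rodz 50.1  Fx 0.0 Fy -0.4
```

>>> jog_arm([
  [-0.2,-1,0,0,0,0],
  [-0.2,-1,0,0,0,0],
  [-0.3,-1,0,0,0,0],
  [0,0,0,0,0,0],
])

```text
time_s: 23.65
position: [578.1, 39.3, 55.9]
ee_rot: [[0.229, 0.973, -0.0], [0.973, -0.229, -0.0], [-0.0, -0.0, -1.0]]
wrist_force: [-0.8, -0.4, -2.2]
finger_gap: 0.203
finger_force: 58.6
```

```bash
python3 st.py|tail -1
```

```text
x_st 3.5 y_st 130.3 tip 49.3 rodz 50.2  Fx -0.6 Fy -0.6
```

>>> jog_arm([
  [-0.2,-1,0,0,0,0],
  [-0.2,-1,0,0,0,0],
  [0,0,0,0,0,0],
])

```text
time_s: 23.95
position: [577.8, 37.3, 55.9]
ee_rot: [[0.229, 0.973, -0.0], [0.973, -0.229, -0.0], [-0.0, -0.0, -1.0]]
wrist_force: [-0.3, -0.2, -1.1]
finger_gap: 0.202
finger_force: 58.6
```

```bash
python3 st.py|tail -1
```

```text
x_st 3.6 y_st 128.2 tip 47.2 rodz 50.2  Fx -0.2 Fy -0.2
```

>>> jog_arm([
  [-0.2,-1,0,0,0,0],
  [-0.3,-1,0,0,0,0],
  [0,0,0,0,0,0],
])

```text
time_s: 24.25
position: [577.2, 35.3, 55.8]
ee_rot: [[0.229, 0.973, -0.0], [0.973, -0.229, -0.0], [-0.0, -0.0, -1.0]]
wrist_force: [0.2, 0.1, -1.7]
finger_gap: 0.199
finger_force: 58.6
```

```bash
python3 st.py|tail -1
```

```text
x_st 3.6 y_st 126.2 tip 45.2 rodz 50.1  Fx 0.2 Fy 0.1
```

>>> jog_arm([
  [-0.2,-1,0,0,0,0],
  [-0.3,-1,0,0,0,0],
  [0,0,0,0,0,0],
])

```text
time_s: 24.55
position: [576.7, 33.3, 55.8]
ee_rot: [[0.229, 0.973, -0.0], [0.973, -0.229, -0.0], [-0.0, -0.0, -1.0]]
wrist_force: [0.1, 0.2, -2.1]
finger_gap: 0.2
finger_force: 58.6
```

```bash
python3 st.py|tail -1
```

```text
x_st 3.5 y_st 124.1 tip 43.1 rodz 50.1  Fx 0.1 Fy 0.3
```

>>> jog_arm([
  [-0.2,-1,0,0,0,0],
  [-0.2,-0.5,0,0,0,0],
  [0,0,0,0,0,0],
])

```text
time_s: 24.85
position: [576.3, 31.9, 55.9]
ee_rot: [[0.229, 0.973, -0.0], [0.973, -0.229, -0.0], [-0.0, -0.0, -1.0]]
wrist_force: [-1.0, 0.2, -0.8]
finger_gap: 0.203
finger_force: 58.5
```

```bash
python3 st.py|tail -1
```

```text
x_st 3.4 y_st 122.7 tip 41.7 rodz 50.2  Fx -1.0 Fy -0.1
```

>>> jog_arm([
  [-0.2,-1,0,0,0,0],
  [0,0,0,0,0,0],
])

```text
time_s: 25.05
position: [576.1, 31.2, 55.8]
ee_rot: [[0.229, 0.973, -0.0], [0.973, -0.229, 0.0], [0.0, -0.0, -1.0]]
wrist_force: [-0.6, 1.4, -1.0]
finger_gap: 0.2
finger_force: 58.5
```

```bash
python3 st.py|tail -1
```

```text
x_st 3.4 y_st 121.9 tip 40.9 rodz 50.1  Fx -0.9 Fy 1.2
```

>>> jog_arm([
  [-0.2,-1,0,0,0,0],
  [0,0,0,0,0,0],
])

```text
time_s: 25.25
position: [576.1, 31.1, 55.9]
ee_rot: [[0.228, 0.974, 0.001], [0.974, -0.228, 0.001], [0.001, 0.0, -1.0]]
wrist_force: [0.7, 7.5, -3.4]
finger_gap: 0.202
finger_force: 58.5
```

```bash
python3 st.py|tail -1
```

```text
x_st 3.4 y_st 121.8 tip 40.8 rodz 50.2  Fx -1.1 Fy 7.5
```

>>> jog_arm([
  [-0.1,-0.7,0,0,0,0],
  [0,0,0,0,0,0],
  [0,0,0,0,0,0],
])

```text
time_s: 25.55
position: [576.1, 31.1, 56.0]
ee_rot: [[0.228, 0.974, 0.001], [0.974, -0.228, 0.002], [0.002, 0.0, -1.0]]
wrist_force: [1.2, 11.0, -3.9]
finger_gap: 0.197
finger_force: 58.5
```

```bash
python3 st.py; python3 - <<'E'
from h import *
t=snap('top');s=snap('side')
A=cv2.resize(t['color'][230:320,290:410,::-1],(400,300),interpolation=cv2.INTER_CUBIC);B=cv2.resize(s['color'][205:295,280:400,::-1],(400,300),interpolation=cv2.INTER_CUBIC)
cv2.imwrite('pics/c7.png',np.hstack([A,B]))
E
```

```text
t 25.55 pos [576.1  31.1  56. ] yaz -0.23 z [ 0.001  0.002 -1.   ] F [ 1.2 11.  -3.9] M [ 2.18 -0.33 -0.07] gap 0.197 ff 58.54073345661163 j [ 0.16  0.6  -0.35  1.86  0.29  0.73 -0.57]
x_st 3.4 y_st 121.8 tip 40.8 rodz 50.3  Fx -1.3 Fy 11.0
```

View pics/c7.png

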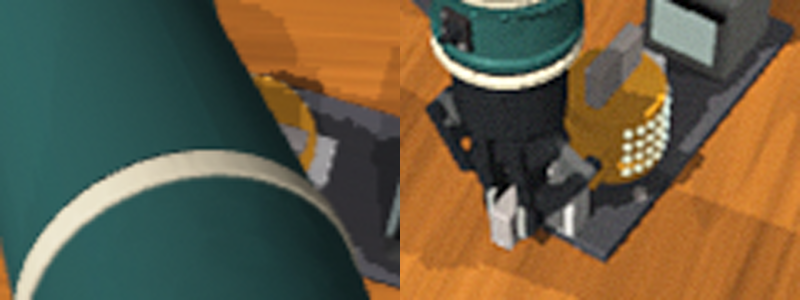

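It stopped hard at the home estimate, at 11 N. I'll relax, release, and lift away.

>>> jog_arm([
  [0.3,1.2,0,0,0,0],
  [0,0,0,0,0,0],
])

```text
time_s: 25.85
position: [576.1, 31.1, 55.9]
ee_rot: [[0.228, 0.974, -0.0], [0.974, -0.228, 0.001], [0.001, -0.0, -1.0]]
wrist_force: [-0.3, 6.1, -1.1]
finger_gap: 0.205
finger_force: 58.9
```

>>> jog_arm([
  [0,0,0,0,0,0],
  [0,0,0,0,0,0],
  [0,0,0,0,0,0],
  [0,0,0,0,0,0],
  [0,0,0,0,0,0],
  [0,0,0,0,0,0],
  [0,0,5,0,0,0],
  [0,0,15,0,0,0],
  [0,0,30,0,0,0],
  [0,0,40,0,0,0],
  [0,0,40,0,0,0],
  [0,40,20,0,0,0],
  [0,45,0,0,0,0],
  [0,45,0,0,0,0],
  [0,45,0,0,0,0],
  [0,45,0,0,0,0],
  [0,45,0,0,0,0],
  [0,0,0,0,0,0],
], grip=1)

```text
time_s: 27.65
position: [573.9, 302.5, 207.2]
ee_rot: [[0.222, 0.975, -0.0], [0.975, -0.222, 0.004], [0.003, -0.001, -1.0]]
wrist_force: [0.1, -0.4, -0.3]
finger_gap: 1.0
finger_force: 0.0
```

```bash
python3 st.py; python3 - <<'E'
from h import *
t=snap('top');s=snap('side')
A=cv2.resize(t['color'][230:320,290:410,::-1],(400,300),interpolation=cv2.INTER_CUBIC);B=cv2.resize(s['color'][205:295,280:400,::-1],(400,300),interpolation=cv2.INTER_CUBIC)
cv2.imwrite('pics/c8.png',np.hstack([A,B]))
for n,p in (('t',t),('s',s)):
  for q,z in (('pin',34),('drum_mark',50)): print(q,n,[(a,np.round(b,1),np.round(atz(p,b,z)[:2],1)) for a,b in mk(p,q)])
o=np.array([543.5,-87.6]); ux=np.array([.974,-.228]);uy=np.array([.228,.974])
for nm,x,y,z in (('back top +',12,142,70),('back top -',-6,142,70),('front top',-6,92,70)): print(nm,[np.round((proj(p,[*(o+x*ux+y*uy),z])-c)*3.333).tolist() for p,c in ((t,[290,230]),(s,[280,205]))])
E
```

```text
t 27.65 pos [573.9 302.5 207.2] yaz -0.223 z [-0.     0.004 -1.   ] F [ 0.1 -0.4 -0.3] M [-0.01  0.03  0.04] gap 1.0 ff 0.0 j [-0.2   0.53 -0.46  1.58  0.26  1.09 -0.95]
x_st -60.5 y_st 385.7 tip 304.7 rodz 201.5  Fx 0.2 Fy -0.4
pin t [(0.72, array([311.7, 258.3]), array([572.7,  27.2])), (0.63, array([361.7, 278.2]), array([535.1, -84. ])), (0.23, array([393.7, 353.8]), array([ 378.9, -157.5]))]
drum_mark t []
pin s [(0.86, array([312.8, 273.9]), array([579.,  32.]))]
drum_mark s []
back top + [[40.0, 59.0], [88.0, 211.0]]
back top - [[32.0, 86.0], [109.0, 223.0]]
front top [[108.0, 108.0], [150.0, 177.0]]
```

View pics/c8.png

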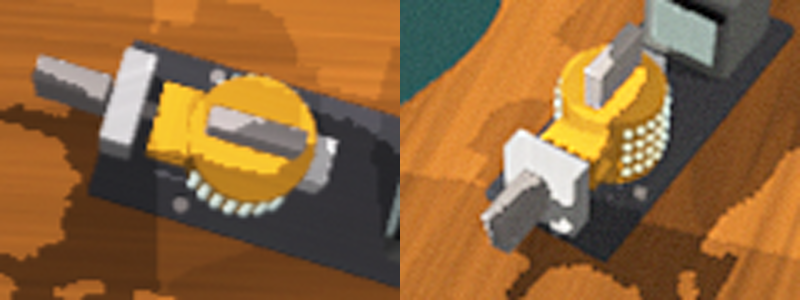

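The pin is home with its head against the bracket: in the top crop, the head spans (35,70) to (105,100). The drum bar lies in line with the plate, and the arm is clear.

```bash
python3 -c "
from bench import manip
print(manip.hand_in())"
```

```text
the job is handed in; nothing more can be done
None
```

I turned the drum so its tag plate faces the scanner, pushed the slim pin through the eyelet until it stopped hard (11 N at the wrist), and released both; the job is handed in, but no verdict came back.

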